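# Tip a fallen card saddle back over its rail

### The job

The blue folded-metal card saddle has come off its rail and lies on its side on the wooden step. Push it forward until its short leg bears on the black stop strip and keep it pressed there for a moment, then press down the part of the long leg that sticks out beyond the rail, levering the saddle over the rail until it hangs there still and by itself, short leg on the step's side, long leg beyond the rail. Be gentle with it, and leave the glass, the egg cup and the bottle stopper where they stand.

Things in the scene. Friction and masses are not known exactly. Their poses are not given: they have to be found in the camera images.
- saddle: Blue card saddle, 0.2-0.4 kg: 4 mm sheet, 90 mm wide, bent to a long U (bend radius 13 mm inside, 17 outside), white card on the long leg. Origin: on the bend's axis, mid-width. x from bend to free edges, z from short to long leg. Long leg x 0..155, z 13..17 mm; short leg x 0..50, z -17..-13. Centre of mass near x = 34, z = 0. Starts lying on the short leg, z up, x roughly towards the rail.
- rail_stand: Fixed wooden step with a rail in front. Origin on the worktop below mid-rail; x from step to rail and beyond, y along the rail, z up. Deck (step top) z = 165 mm, x -220..-55, y -96..96. Rail 14 mm thick, axis at x = 0, z = 186; free from y -80 to 80 between wooden arms (x -62..18, tops z = 191). Open space under the rail.
- stop_strip: Black rubber strip across the step's front edge, 150 mm long, 7 mm above the deck, stand x -60..-50 mm. Origin: mid-length of its rear face (the one that stops the short leg), at deck height; axes as the stand's. With the short leg's edge against it, the long leg reaches 45 mm past the rail's axis and the saddle stays lying by itself.
- rail_mid (a point): Middle of the rail on its axis, 186 mm above the worktop. The lying saddle's long leg passes 2 mm over the rail.
- long_edge (a point): Middle of the free edge of the saddle's long leg (saddle x = 155, z = 15 mm). Pressed down beyond the rail (some 3 to 10 N), this leg levers the saddle up about the rail; once it is steep (about 60 degrees, pressed 35 to 60 mm down while easing outward) the saddle slips along the rail by its own weight until the bend hangs on it.
- short_edge (a point): Middle of the free edge of the saddle's short leg (saddle frame x = 50, z = -15 mm). Once draped, the saddle may rock on the rail for two or three seconds before it hangs still.
- tumbler: Clear glass tumbler, 80 mm across, 88 mm high, standing on the worktop beyond the rail; origin at the middle of its foot. Bystander.
- egg_cup: Plated egg cup, 46 mm across, 60 mm high, standing on the worktop beyond the rail; origin at the middle of its foot. Bystander.
- bottle_stopper: Plated bottle stopper with a ball grip, 25 mm across, 49 mm high, standing at a rear corner of the step; origin at the middle of its foot. Bystander.
Things that resemble listed ones, but are neither listed nor needed, are in the scene too. There is more than one size of the saddle; the one meant has the size given above.

How it is judged:
On the way, in this order (a step that is already met when the one before it is completed fails the run):
1. the saddle, still lying on the step, is kept pressed against the stop strip (over 1 N for 0.2 s) (contact force between saddle and stop_strip above 1 N and angle between saddle's own z axis and vertical below 0.1 rad and contact force between the fingers and saddle above 0.5 N), for 0.2 s.
2. the saddle is levered up on the stand while the fingers press on it (tilted 0.3 to 1.3 rad) (angle between saddle's own z axis and vertical between 0.3 and 1.3 rad and contact force between the fingers and saddle above 0.5 N and contact force between saddle and rail_stand above 0.5 N), for 0.1 s.
At the end, for the whole second after the job is handed in: The saddle hangs at rest on the rail: bend axis within 14 mm of the rail axis sideways, 14 mm below to 6 mm above it; long edge under 60 mm, short edge under 150 mm above the worktop; short leg on the step side, long edge at most 20 mm to the step side of the rail (x of saddle in the frame of rail_stand between -0.014 and 0.014 m and z of saddle in the frame of rail_stand between 0.172 and 0.192 m and height (world z) of long_edge below 0.06 m and height (world z) of short_edge below 0.15 m and x of long_edge in the frame of rail_stand above -0.02 m and x of short_edge in the frame of rail_stand below 0 m and linear speed of saddle below 0.03 m/s and angular speed of saddle below 0.3 rad/s); the robot touches nothing.
It fails at once if the saddle is pushed or pressed with more than 35 N (contact force between the arm and saddle above 35 N).
It fails at once if the saddle is pushed or pressed by the fingers with more than 35 N (contact force between the fingers and saddle above 35 N).
It fails at once if the tumbler is moved by more than 15 mm or tipped (distance of tumbler from where it was at the start of the episode above 0.015 m or angle between tumbler's own z axis and vertical above 0.3 rad).
It fails at once if the egg cup is moved by more than 15 mm or tipped (distance of egg_cup from where it was at the start of the episode above 0.015 m or angle between egg_cup's own z axis and vertical above 0.3 rad).
It fails at once if the bottle stopper is moved by more than 15 mm or tipped (distance of bottle_stopper from where it was at the start of the episode above 0.015 m or angle between bottle_stopper's own z axis and vertical above 0.3 rad).
It also fails if it takes over 54 s, if anything falls off the work surface, if the arm or the gripper's body presses on something with over 40 N, if the wrist force passes 120 N, or if a joint passes its speed limit or range.

### The arm

A 6-joint arm with a two-finger parallel gripper is mounted at the origin on a cart in front of the work surface, level with it; the furniture and walls round the work are solid. World frame = base frame: x ahead of the robot, y to its left, z up, the work surface at z = 0. Lengths are in m, angles in rad, forces in N, time in s.
With the tool pointing down it reaches from about 0.35 to 0.775 m from the base axis. Payload 7.3 kg.
Tool frame: the origin (TCP) lies midway between the tips of the shut fingers; the grasp point (between the pads) lies 19 mm behind it; z points along the fingers, y is the line along which they close (so a half turn about z gives the same grasp; the last joint's range is limited). The gripper opens to 92 mm and grips with 3 to 60 N. Pads are 19 mm wide; open, the fingers measure 130 mm over their backs; the gripper's body (75 mm by 190 mm) begins 47 mm behind the grasp point.
Start: joints at [-1.459, 0.342, 1.524, -0, 1.275, -0.146], TCP at [0.134, -0.508, 0.227] pointing down, gripper open.
Joint ranges: [-2.53, 2.53], [-0.77, 2.02], [0.04, 2.7], [-1, 4.14], [0.28, 2.66], [-3.11, 3.11]. Speed limits (rad/s): [2.57, 2.57, 3.14, 3.14, 3.14, 3.14].

### API

Orientations are given as a 3x3 rotation matrix whose columns are the frame's x, y, z axes.
In Python, from cell import move_pose, movel, move_joints, open_gripper, gripper_close, wait, solve_ik, get_obs, capture, camera_model, Unreachable, sign_off gives the robot as it stands. Calls block until the motion is done:
- move_pose(position, orientation): joint-space move of the TCP to a pose.
- movel(position, rot=None, feed=0.15): straight line of the TCP; rot=None keeps the orientation; feed is the mean speed in m/s.
- move_joints(angles): joint-space move.
- open_gripper() and gripper_close(f_grip=None): open the fingers fully, or close them until they stop; f_grip is the grip in N (None keeps the last).
- wait(seconds).
- solve_ik(position, orientation): joint angles nearest the present ones, or None.
- get_obs(): the state.
- capture(name): name is "side" or "top" or "wrist"; returns the picture (384x512x3 uint8, red, green, blue); there is no depth.
- camera_model(name): a dict with "mtx" (3x3 intrinsics, pixels), "rvec" (rotation vector, rad) and "tvec" (3), from world to camera coordinates, as OpenCV has them. Camera axes: x right, y down, z forward; pixel columns grow to the right and rows downward; lengths in m; the calibration is good to about 2 mm. A picture is of the moment at which its call begins: read the wrist's pose just before it. camera_model takes no time and is no camera call; for the wrist camera it gives the pose at the moment of the call.
A pose or a line that the arm cannot do raises Unreachable and nothing moves.
- sign_off(): hands the job in; it is judged then, once.
The state is a dict: "time_s": time; "joints": joint angles; "joint_vel": joint speeds; "joint_torque": joint torques, N m; "ee_pos": TCP position; "tool_rot": TCP orientation; "wrist_force": force on the tool from outside, world axes, zero at the start; "ft_torque": the same for the moment, N m; "grip_width": finger opening in m; "finger_force": force on a finger pad.
Only numpy, scipy, OpenCV 4.12 (cv2) and the standard library are available. Lean on these libraries where they do the work, as an engineer would, in place of code of your own. Each camera call takes 0.05 s, during which the arm holds its last target. There are 200 camera calls.

## Working session

There is one attempt and no reset: what is moved stays moved. The work goes in short steps, each a Python script; the robot and the scene stay as the last script left them, time stands still between calls to the robot, and variables do not carry over. Pictures are saved under pics/ and viewed, at most 10 in all, crops included, and the job is handed in when it is done.

```bash
ls; mkdir -p pics
python3 - <<'E'
from cell import *
import cv2,numpy as np
for n in ("top","side"):
    im=capture(n); cv2.imwrite(f"pics/{n}0.png",im[:,:,::-1]); c=camera_model(n)
    R=cv2.Rodrigues(np.array(c["rvec"],float))[0]
    print(n,np.round(c["mtx"],1).tolist(),"C",np.round(-R.T@np.ravel(c["tvec"]),3),np.round(R,2).tolist())
o=get_obs();print(o["time_s"],o["ee_pos"],o["grip_width"],o["wrist_force"])
E
```

```text
pics
top [[424.9, 0.0, 253.4], [0.0, 424.9, 193.5], [0.0, 0.0, 1.0]] C [0.248 0.22  1.262] [[-0.01, -1.0, 0.0], [-0.98, 0.01, -0.2], [0.2, -0.0, -0.98]]
side [[368.7, 0.0, 248.6], [0.0, 368.7, 189.9], [0.0, 0.0, 1.0]] C [0.489 1.005 0.781] [[-1.0, 0.02, -0.0], [0.01, 0.63, -0.78], [-0.01, -0.78, -0.63]]
0.1 [ 0.13381879 -0.50730838  0.22611795] 0.09176643690875158 [-0.36813857  0.43656731 -0.17130088]
```

View pics/top0.png

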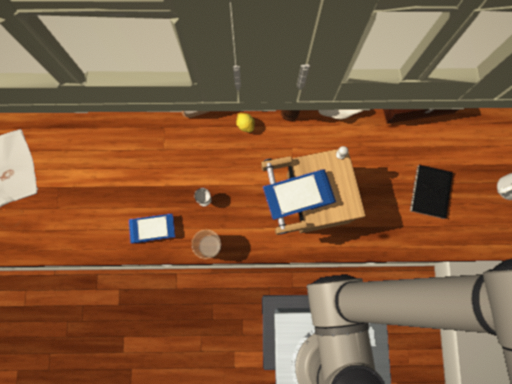

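View pics/side0.png

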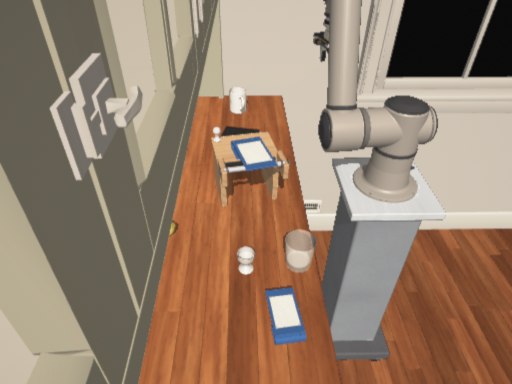

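```bash
cat > h.py <<'E'
from cell import *
import cv2,numpy as np
def ray(c,uv):
    R=cv2.Rodrigues(np.array(c["rvec"],float))[0]; C=-R.T@np.ravel(c["tvec"])
    d=R.T@np.linalg.inv(c["mtx"])@np.array([uv[0],uv[1],1.]); return C,d
def at(c,uv,z):
    C,d=ray(c,uv); return C+d*(z-C[2])/d[2]
def proj(c,P):
    return cv2.projectPoints(np.array(P,float).reshape(-1,3),np.array(c["rvec"],float),np.array(c["tvec"],float),np.array(c["mtx"],float),None)[0][:,0]
E
python3 - <<'E'
from h import *
im=cv2.imread("pics/top0.png")[135:245,185:375]
cv2.imwrite("pics/topc.png",cv2.resize(im,None,fx=4.2,fy=4.2,interpolation=cv2.INTER_CUBIC))
c=camera_model("top")
for n,uv,z in [("rearL",(350,150),.165),("rearR",(365,217),.165),("arm1",(264,163),.191),("arm2",(279,231),.191),("tumb",(207,243),.088),("egg",(203,197),.06),("stopper",(343,153),.2)]: print(n,at(c,uv,z).round(3))
w=camera_model("wrist");o=get_obs();print(o["tool_rot"].round(2))
R=cv2.Rodrigues(np.array(w["rvec"],float))[0];C=-R.T@np.ravel(w["tvec"]);T=o["tool_rot"];print("cam in tool",T.T@(C-o["ee_pos"]),(R@T).round(2),w["mtx"])
E
```

```text
rearL [ 0.585 -0.044  0.165]
rearR [ 0.403 -0.073  0.165]
arm1 [0.545 0.188 0.191]
arm2 [0.366 0.153 0.191]
tumb [0.347 0.346 0.088]
egg [0.482 0.362 0.06 ]
stopper [ 0.567 -0.017  0.2  ]
[[ 0.97  0.25 -0.  ]
 [ 0.25 -0.97  0.  ]
 [ 0.   -0.   -1.  ]]
cam in tool [ 0.07810509 -0.00060829 -0.15617431] [[ 0.    1.   -0.  ]
 [-0.96  0.   -0.29]
 [-0.29  0.    0.96]] [[292.60409016   0.         258.17064709]
 [  0.         292.60409016 193.1103624 ]
 [  0.           0.           1.        ]]
```

View pics/topc.png

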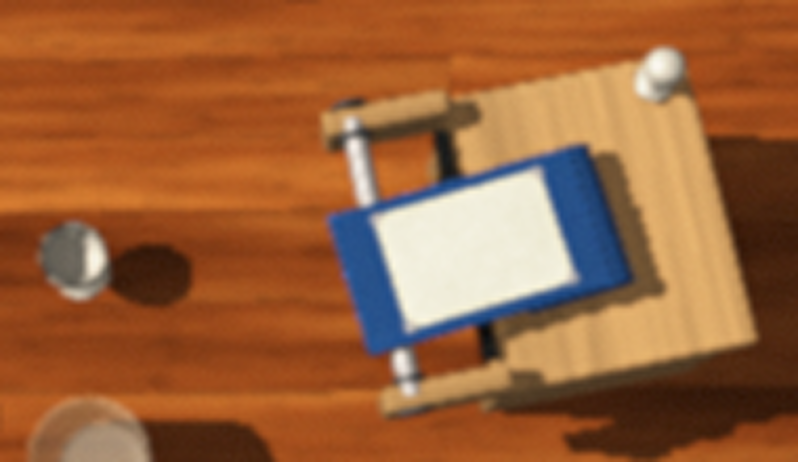

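The top crop shows the saddle lying across the deck with its long edge at crop (330,218)-(372,352), just past the rail, which runs (350,125)-(407,392). It is yawed about 5° from the stand. I'll take a closer look with the wrist camera.

Run:
```python
from h import *
ex=np.array([-.19,.98,0]);ex/=np.linalg.norm(ex)
O=np.array([.459,.153,0])
ez=np.array([0,0,-1.]);R=np.column_stack([ex,np.cross(ez,ex),ez])
o=get_obs();movel(o["ee_pos"]+[0,0,.1],feed=.25)
p=O-.12*ex;p[2]=.33
print(solve_ik(p,R)); move_pose(p,R)
c=camera_model("wrist");im=capture("wrist");o=get_obs();print(o["time_s"],o["ee_pos"],o["wrist_force"])
np.save("wc.npy",c,allow_pickle=True);cv2.imwrite("pics/w0.png",im[:,:,::-1])
cv2.imwrite("pics/w0b.png",cv2.resize(im[:,:,::-1],(800,600),interpolation=cv2.INTER_CUBIC))
```

```text
[-8.58935687e-02  2.01311554e-01  1.43378745e+00 -4.44089210e-16
  1.50649365e+00 -2.77395287e-01]
3.0 [0.48193001 0.03442092 0.32990173] [-1.34207798  0.27119699  0.03717574]
```

View pics/w0b.png

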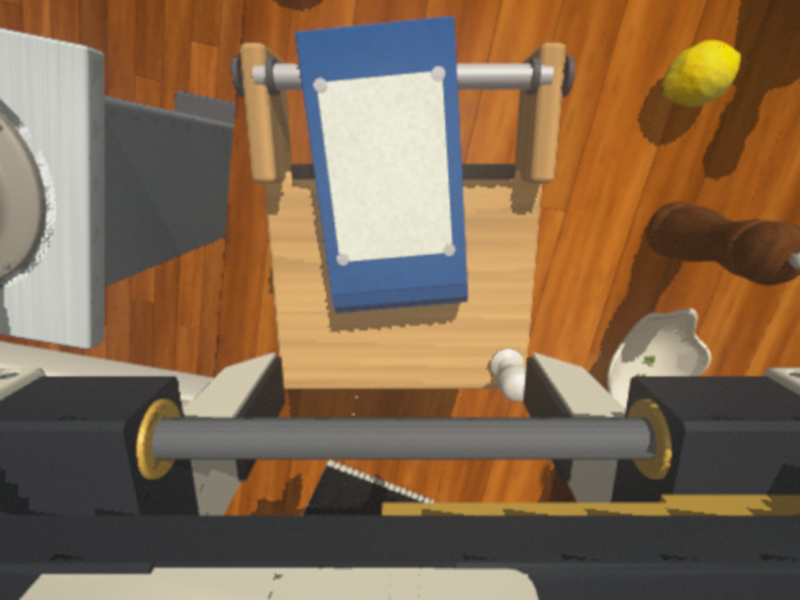

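The wrist view shows the rail from (270,75) to (530,76), the saddle's long edge from (298,33) to (452,17), its bend end from (335,310) to (467,300), and the stopper at (508,375). Next I turn these into positions.

```bash
cat > m.py <<'E'
from h import *
def blob(im,c):
    b,g,r=[im[:,:,i].astype(int) for i in range(3)]
    m=((b>r+40)&(b>g+25)).astype(np.uint8)
    n,l,s,_=cv2.connectedComponentsWithStats(m); k=1+np.argmax(s[1:,4])
    ct=max(cv2.findContours((l==k).astype(np.uint8),cv2.RETR_EXTERNAL,cv2.CHAIN_APPROX_NONE)[0],key=cv2.contourArea)
    return cv2.approxPolyDP(cv2.convexHull(ct),5,True)[:,0]
E
python3 - <<'E'
from m import *
c=np.load("wc.npy",allow_pickle=True).item();k=512/800
q=lambda u,v,z:at(c,(u*k,v*k),z)
rl=q(256,75,.186);rr=q(540,75,.186)
print("rail",rl.round(4),rr.round(4),np.linalg.norm(rr-rl))
d=(rr-rl)[:2];d/=np.linalg.norm(d);ex=np.array([-d[1],d[0],0]);ey=np.array([-d[0],-d[1],0])
al=q(243,44,.191);ar=q(564,43,.191)
O=(al+ar)/2-.018*ex;O[2]=0
f=lambda p:np.round([(p-O)@ex,(p-O)@ey,p[2]],4)
print("ex",ex,"O",O)
for n,p in dict(rl=rl,rr=rr,al=al,ar=ar,rearL=q(286,388,.165),strL=q(293,179,.165),strR=q(515,180,.165),c1=q(298,33,.199),c2=q(452,17,.199),bend1=q(338,309,.182),bend2=q(467,300,.182),card1=q(320,86,.199),card4=q(449,250,.199),stopfoot=q(515,393,.165)).items(): print(n,f(p))
for p in blob(cv2.imread("pics/w0.png"),c): print(p,f(at(c,p,.199)))
print(f(at(camera_model("top"),(264,163),.191)),f(at(camera_model("top"),(279,231),.191)))
E
```

```text
rail [0.3701 0.1446 0.186 ] [0.5363 0.1767 0.186 ] 0.16928038416280858
ex [-0.18955549  0.98187001  0.        ] O [0.45685358 0.15890917 0.        ]
rl [0.0024 0.0879 0.186 ]
rr [ 0.0024 -0.0814  0.186 ]
al [0.0177 0.0924 0.191 ]
ar [ 0.0183 -0.0924  0.191 ]
rearL [-0.2156  0.0915  0.165 ]
strL [-0.0583  0.075   0.165 ]
strR [-0.0589 -0.0757  0.165 ]
c1 [0.0214 0.0587 0.199 ]
c2 [ 0.0293 -0.0268  0.199 ]
bend1 [-0.1455  0.0457  0.182 ]
bend2 [-0.1389 -0.0442  0.182 ]
card1 [-0.0055  0.0479  0.199 ]
card4 [-0.1006 -0.029   0.199 ]
stopfoot [-0.2198 -0.0872  0.165 ]
[289  11] [ 0.0292 -0.0266  0.199 ]
[298 188] [-0.1295 -0.0406  0.199 ]
[214 196] [-0.1381  0.0454  0.199 ]
[190  21] [0.0215 0.0593 0.199 ]
[ 0.0123 -0.0919  0.191 ] [0.0118 0.0898 0.191 ]
```

Sizes check out: long edge to bend measures 172 mm (155+17), the strip sits at −59 mm, and the rail is straight. Now I'll push.

```bash
cat >> h.py <<'E'
EX=np.array([-.18955549,.98187001,0]);EY=np.array([-EX[1],EX[0],0]);EZ=np.array([0,0,1.])
O=np.array([.45685358,.15890917,0])+.0015*EX
W=lambda x,y,z:O+x*EX+y*EY+z*EZ
def tool(t):  # tilted by t: tips point down and towards the step
    z=-np.sin(t)*EX-np.cos(t)*EZ; y=-EY; return np.column_stack([np.cross(y,z),y,z])
def F(n=4):
    a=[]
    for _ in range(n): a.append(get_obs()["wrist_force"]); wait(.01)
    f=np.mean(a,0); return np.array([f@EX,f@EY,f[2]])
E
python3 - <<'E'
from h import *
gripper_close(10)
move_pose(W(-.18,.006,.25),tool(0))
movel(W(-.18,.006,.175),feed=.08)
wait(.2);b=F(8);print("base",b,get_obs()["time_s"])
x=-.18;n=0
while x<-.120:
    x+=.0015 if x>-.160 else .004
    movel(W(x,.006,.175),feed=.025)
    f=F(3)-b;print(round(x,4),f.round(2))
    if f[0]<-5: n+=1
    if n>=1: break
wait(.5);print((F()-b).round(2),get_obs()["ee_pos"],get_obs()["time_s"])
im=capture("wrist");cv2.imwrite("pics/w1.png",cv2.resize(im[:,:,::-1],(800,600)))
im=capture("top")[135:245,185:375];cv2.imwrite("pics/t1.png",cv2.resize(im[:,:,::-1],None,fx=4.2,fy=4.2,interpolation=cv2.INTER_CUBIC))
E
```

```text
base [-0.40501228  0.20781357 -0.14604776] 6.25
-0.176 [-0.02 -0.38  0.25]
-0.172 [ 0.63 -0.47  0.4 ]
-0.168 [0.38 0.25 0.81]
-0.164 [-0.05 -0.32  0.2 ]
-0.16 [0.31 0.29 0.01]
-0.1585 [ 0.86 -0.06  0.3 ]
-0.157 [-0.63  0.44 -0.16]
-0.1555 [-0.71  0.01  0.35]
-0.154 [-0.07 -0.53  0.36]
-0.1525 [-0.27 -0.15  0.61]
-0.151 [ 0.11 -0.13 -0.41]
-0.1495 [-0.34  0.    0.25]
-0.148 [-0.7  -0.07 -0.27]
-0.1465 [-0.25  0.01 -0.37]
-0.145 [-0.86  0.2   0.24]
-0.1435 [-0.4   0.19  0.05]
-0.142 [0.1  0.18 0.05]
-0.1405 [-0.48  0.15  0.24]
-0.139 [-0.32 -0.01  0.28]
-0.1375 [-4.19  2.77  0.45]
-0.136 [-8.96  4.53  1.61]
[-8.84  4.62  1.86] [0.47587582 0.02401997 0.17498965] 12.85
```

View pics/t1.png

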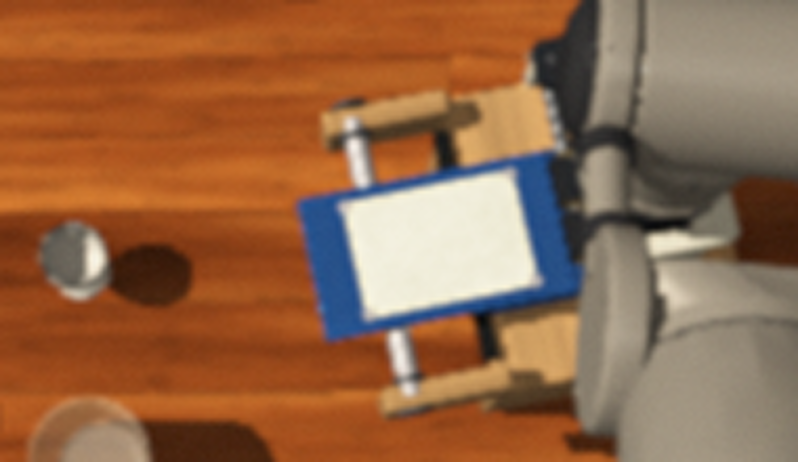

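The saddle is now square to the rail: its long edge runs (300,200)-(328,340), tilted 11.3° against the rail's 12.1°. It was held against the strip at about 9 N for over 0.5 s. Next is the levering.

Run:
```python
from h import *
p=at(camera_model("top"),((314)/4.2+185,270/4.2+135),.199)-O
print("edge",p@EX,p@EY); y=float(np.clip(p@EY,-.01,.03))
t=.5
def tcp(th,d=.031,lift=0):
    h=.0095*abs(np.sin(th-t))+lift
    n=np.array([np.sin(th),np.cos(th)]);a=np.array([np.cos(th),-np.sin(th)])
    q=np.array([0,.186])+d*a+(.011+h)*n
    return W(q[0],y,q[1])
movel(W(-.155,.006,.18),feed=.08)
movel(W(-.17,.006,.28),feed=.2)
movel(W(.06,y,.29),feed=.25)
move_pose(tcp(0,lift=.04),tool(t))
movel(tcp(0,lift=.012),feed=.1)
wait(.2);b=F(8);print("base",b,get_obs()["time_s"])
movel(tcp(0,lift=.002),feed=.03);print((F()-b).round(2))
loose=0
for deg in np.arange(0,69,3):
    movel(tcp(np.radians(deg)),feed=.03)
    f=F(2)-b;print(deg,f.round(2))
    if np.linalg.norm(f)>22: print("HIGH");break
    if deg>45 and np.linalg.norm(f)<1.2:
        loose+=1
        if loose==2: break
print(get_obs()["time_s"])
im=capture("side")[110:220,190:310];cv2.imwrite("pics/s2.png",cv2.resize(im[:,:,::-1],None,fx=5,fy=5,interpolation=cv2.INTER_CUBIC))
```

```text
edge 0.041688517763657715 0.0016592977225262427
base [ 0.22668409 -0.14814184  0.05901288] 16.3
[-0.28  0.72  0.26]
0 [-0.18 -0.61  0.04]
3 [-2.13  0.12  4.56]
6 [-3.31 -0.54  4.65]
9 [-2.72 -0.21  4.49]
12 [-2.48 -0.57  4.87]
15 [-1.71 -0.02  5.32]
18 [-1.5   0.17  4.89]
21 [-0.74  0.15  5.  ]
24 [-0.82  0.67  4.89]
27 [0.32 0.06 4.92]
30 [0.89 0.82 7.29]
33 [0.24 0.63 8.36]
36 [0.52 0.46 8.05]
39 [0.9  0.86 7.89]
42 [ 1.16 -0.    7.53]
45 [ 2.02 -0.28  6.54]
48 [ 2.75 -0.41  5.87]
51 [ 2.51 -0.15  5.71]
54 [3.45 0.07 4.63]
57 [3.5  0.16 4.26]
60 [ 3.71 -0.52  3.24]
63 [ 3.8  -0.13  1.36]
66 [3.42 0.33 1.43]
22.95
```

View pics/s2.png

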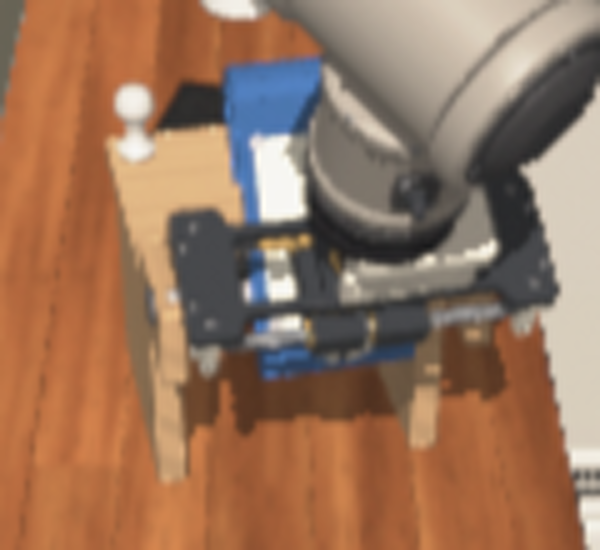

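The side view shows the saddle steep, with its bend up at (270,90) and the long edge below the rail at (330,370), still held by friction under the finger. I'll draw down along the leg and then ease outward.

Run:
```python
from h import *
y=.0017;t=.5
b=np.array([.2267,-.148,.059])
def tcp(th,d=.031,out=0):
    h=.0095*abs(np.sin(th-t))
    n=np.array([np.sin(th),np.cos(th)]);a=np.array([np.cos(th),-np.sin(th)])
    q=np.array([0,.186])+d*a+(.011+h)*n
    return W(q[0]+out,y,q[1])
loose=0
for deg,d in zip(np.linspace(67,78,12),np.linspace(.034,.062,12)):
    movel(tcp(np.radians(deg),d),feed=.03)
    f=F(2)-b;print(deg,d.round(4),f.round(2))
    loose=loose+1 if np.linalg.norm(f)<1.2 else 0
    if loose==2 or np.linalg.norm(f)>22: break
print(get_obs()["time_s"],((get_obs()["ee_pos"]-O)@EX,get_obs()["ee_pos"][2]))
im=capture("side")[110:220,190:310];cv2.imwrite("pics/s3.png",cv2.resize(im[:,:,::-1],None,fx=5,fy=5,interpolation=cv2.INTER_CUBIC))
```

```text
67.0 0.034 [ 3.36 -0.17  0.3 ]
68.0 0.0365 [ 3.34 -0.93  0.07]
69.0 0.0391 [ 3.02 -0.35 -0.78]
70.0 0.0416 [ 2.62 -0.87 -0.67]
71.0 0.0442 [ 2.16 -0.32 -0.65]
72.0 0.0467 [ 1.27  0.16 -0.9 ]
73.0 0.0493 [ 2.11 -0.37 -0.93]
74.0 0.0518 [ 1.72  0.17 -0.7 ]
75.0 0.0544 [-0.19  0.46 -0.47]
76.0 0.0569 [-0.2   0.12  0.3 ]
25.675 (np.float64(0.03103205955289669), np.float64(0.13504548427217777))
```

View pics/s3.png

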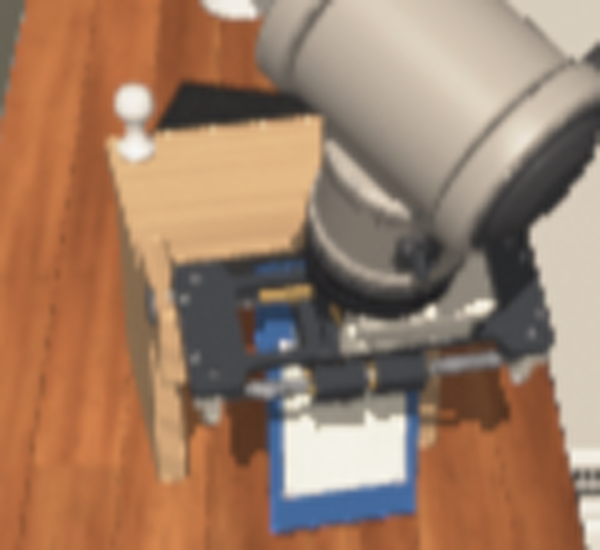

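It has draped: the long leg hangs below the rail with its edge at about (345,520). I'll retreat outward and up, wait, and check.

Run:
```python
from h import *
p=get_obs()["ee_pos"]
movel(p+.035*EX+.015*EZ,feed=.08)
movel(p+.09*EX+.2*EZ,feed=.2)
wait(3)
a=capture("side");wait(.3);c=capture("side");print(np.abs(a.astype(int)-c).max(),get_obs()["time_s"])
t=capture("top")
s=cv2.resize(c[110:230,190:310,::-1],None,fx=4.5,fy=4.5);u=cv2.resize(t[140:240,245:310,::-1],None,fx=4,fy=5.4)
cv2.imwrite("pics/end.png",np.hstack([s,cv2.resize(u,(250,s.shape[0]))]))
```

```text
5 30.8667
```

View pics/end.png

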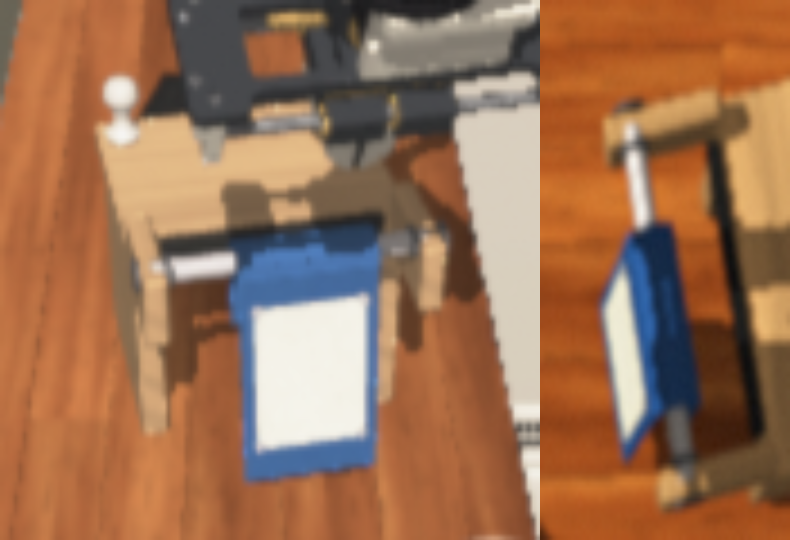

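The saddle hangs over the rail with the bend on it, and two side pictures 0.3 s apart are nearly identical (largest pixel difference 5), so it is still. The arm is clear.

```bash
python3 -c "
from cell import *
print(sign_off())"
```

```text
the job is handed in; nothing more can be done
None
```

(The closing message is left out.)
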